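Put away the fluorescence microscope's accessories

ROBOT

A 7-joint arm with a two-finger parallel gripper is mounted at the origin on a cart in front of the work surface, level with it; the furniture and walls round the work are solid. World frame = base frame: x ahead of the robot, y to its left, z up, the work surface at z = 0. Lengths are in m, angles in rad, forces in N, time in s.
With the tool pointing down it reaches from about 0.35 to 0.9 m from the base axis. Payload 7.2 kg.
Tool frame: the origin (TCP) lies midway between the tips of the shut fingers; the grasp point (between the pads) lies 19 mm behind it; z points along the fingers, y is the line along which they close (so a half turn about z gives the same grasp; the last joint's range is limited). The gripper opens to 88 mm and grips with 3 to 60 N. Pads are 20 mm wide; open, the fingers measure 115 mm over their backs; the gripper's body (75 mm by 178 mm) begins 61 mm behind the grasp point.
Start: joints at [-1.348, 0.411, -0.013, 1.596, 0.006, 1.134, -0.082], TCP at [0.179, 0.599, 0.223] pointing down, gripper open.
Joint ranges: [-2.95, 2.95], [-0.29, 1.99], [-1.47, 1.44], [0.14, 2.54], [-1.03, 4.17], [0.13, 1.85], [-2.86, 2.86]. Speed limits (rad/s): [2.39, 2.39, 3.01, 3.01, 3.14, 3.14, 3.14].

INTERFACE

Orientations are given as a unit quaternion [x, y, z, w].
In Python, from workcell import r, planner, snapshot, workorder, readout gives the robot as it stands. The module is installed in compiled form; this text tells all that it offers. Calls block until the motion is done:
- r.goto(position, orientation): joint-space move of the TCP to a pose.
- r.movel(position, frame=None, v=0.15): straight line of the TCP; frame=None keeps the orientation; v is the mean speed in m/s.
- r.move_j(angles): joint-space move.
- r.gripper_open() and r.close_gripper(newtons=None): open the fingers fully, or close them until they stop; newtons is the grip in N (None keeps the last).
- r.hold(seconds).
- planner.solve_ik(position, orientation): joint angles nearest the present ones, or None.
- snapshot(name): name is "scene" or "top"; returns a dict with "image" (480x640x3 uint8, red, green, blue), "range_z" (480x640 float32, m along the optical axis (not along the pixel's ray), 0 where there is no reading), "fx", "fy", "cx", "cy" (pixels), "R" (3x3) and "t" (3): a world point X has camera coordinates R X + t. Camera axes: x right, y down, z forward; pixel columns grow to the right and rows downward; lengths in m; the calibration is good to about 2 mm. A picture is of the moment at which its call begins.
A pose or a line that the arm cannot do raises r.MotionError and nothing moves.
- workorder.sign_off(): hands the job in; it is judged then, once.
Readings, each from a call of its own:
- readout.current_time_s(): time.
- readout.current_qpos(): joint angles.
- readout.current_joint_velocities(): joint speeds.
- readout.current_joint_efforts(): joint torques, N m.
- readout.current_position(): TCP position.
- readout.current_ee_rot(): TCP orientation.
- readout.current_wrist_force(): force on the tool from outside, world axes, zero at the start.
- readout.current_wrist_torque(): the same for the moment, N m.
- readout.current_opening(): opening from 0.0 (shut) to 1.0 (fully open).
- readout.current_finger_force(): force on a finger pad.
Only numpy, scipy, OpenCV 4.12 (cv2) and the standard library are available. Lean on these libraries where they do the work, as an engineer would, in place of code of your own. Each camera call takes 0.05 s, during which the arm holds its last target. There are 200 camera calls.

TASK

Clear up after the fluorescence session by putting the five accessories on the grey mat into their holders: the blue-windowed filter cube into the blue-lined pocket and the magenta-windowed one into the magenta-lined pocket of the cube tray, each amber bottle into the well of the white block that is made for its size, and the eyepiece into the aluminium stand, tube down the hole and shoulder on the rim. Everything must sit upright and fully down in its place. Keep the bottles upright all the time and do not disturb the two covered culture dishes.

Things in the scene. Friction and masses are not known exactly. Their poses are not given: they have to be found in the camera images.
- blue_cube: Black fluorescence filter cube with a round BLUE window on top: a cube, 34 mm (its x) by 39 mm (its y) by 35 mm high, 70 g, standing on the mat. Origin: centre of its underside; x, y along its sides, z up. The +x and -x sides are flat and 34 mm apart (the best grip, from above, on the upper half, which stays clear of the tray's rim); a 4 mm dovetail plate sticks out at +y
- magenta_cube: Black fluorescence filter cube with a round MAGENTA window on top: a cube, 34 mm (its x) by 39 mm (its y) by 35 mm high, 70 g, standing on the mat. Origin: centre of its underside; x, y along its sides, z up. The +x and -x sides are flat and 34 mm apart (the best grip, from above, on the upper half, which stays clear of the tray's rim); a 4 mm dovetail plate sticks out at +y
- oil_bottle: The small amber dropper bottle with a black cap, on the mat: body 25 mm in diameter up to 49 mm, narrower cap (16 mm) above, 66 mm high in all, about 35 g. Origin: centre of its underside, z up. Grip round the body, more than 24 mm above its foot so that the fingers stay above the well
- stain_bottle: The larger amber bottle with a white cap, on the mat: body 38 mm in diameter up to 71 mm, narrower cap (26 mm) above, 98 mm high in all, about 100 g. Origin: centre of its underside, z up. Grip round the body, more than 24 mm above its foot so that the fingers stay above the well
- eyepiece: Black spare eyepiece, 56 mm high, about 110 g, standing on its narrow tube (30 mm in diameter, 16 mm long); above the tube is the 48 to 50 mm wide body, whose underside, 16 mm above the foot, is the shoulder. Origin: centre of the tube's foot, z up. Grip round the body
- cube_tray: Low dark grey tray, 63 mm (x) by 126 mm (y), rim 18 mm high, with two rectangular pockets each 47 mm (x) by 52 mm (y), floor 4.5 mm above its underside, walls 6 mm. Pocket lined in BLUE: centre at y = +29 mm; pocket lined in MAGENTA: centre at y = -29 mm (x = 0). Origin: centre of its underside, z up. Fixed to the bench. A cube fits a pocket any way round that is square to the walls
- bottle_block: White plastic block, 70 mm (x) by 144 mm (y), 30 mm high, with two round wells, 22 mm deep (floor 8 mm above its underside), with a 3 mm bevel at the mouth. Wide well, 50 mm in diameter, for the large bottle: centre at y = +37 mm; narrow well, 36 mm in diameter, for the small bottle: centre at y = -37 mm (x = 0). Origin: centre of its underside, z up. Fixed
- eyepiece_stand: Square aluminium block, 62 mm wide, on a dark foot plate 82 mm square, with a round hole in its middle, 36 mm in diameter with a 3.5 mm bevel at the mouth; rim 28 mm high, hole floor 7 mm above its underside. The eyepiece's shoulder rests on the rim, so its foot ends 12 mm above the stand's underside. Origin: centre of its underside, z up. Fixed
- dish_a: Covered round culture dish, clear plastic, 57 mm across, 14 mm high, 20 g, loose on the mat: must not be disturbed (moved more than 15 mm). Origin: centre of its underside. The mat on which all stands is 2 mm thick
- dish_b: A second, equal covered culture dish, also to be left alone. Origin: centre of its underside
Mind the look-alikes: they are no part of the job. What is shaped like the eyepiece but red or yellow is not meant. What is shaped like the magenta_cube but turquoise is not meant.

How it is judged:
By the outcome, as a careful person would: the job done as asked, in the order asked, and still so for the second after the job is handed in, with the robot touching nothing.
It also fails if it takes over 115 s, if anything falls off the work surface, if the arm or the gripper's body presses on something with over 40 N, if the wrist force passes 120 N, or if a joint passes its speed limit or range.

## Working session

There is one attempt and no reset: what is moved stays moved. The work goes in short steps, each a Python script; the robot and the scene stay as the last script left them, time stands still between calls to the robot, and variables do not carry over. Pictures are saved under pics/ and viewed, at most 14 in all, crops included, and the job is handed in when it is done.

```bash
mkdir -p pics
python3 - <<'E'
from workcell import *
import cv2,numpy as np
for n in("scene","top"):
    s=snapshot(n); np.savez(f"{n}0.npz",**s); cv2.imwrite(f"pics/{n}0.png",s["image"][:,:,::-1])
    print(n,s["fx"],s["cx"],s["cy"],s["R"],s["t"],(s["range_z"]>0).mean())
print(readout.current_time_s(),readout.current_ee_rot())
E
```

```text
scene 461.3274013377509 320.846248404717 241.7231432573919 [[-0.93667532 -0.3495925  -0.02060156]
 [-0.23216201  0.66392986 -0.71084312]
 [ 0.26218341 -0.66104631 -0.70304881]] [0.48282983 0.09632523 0.79897194] 0.996162109375
top 495.3473664507079 320.86743413443116 248.57549095134212 [[-0.00724411 -0.99985079  0.01568187]
 [-0.99445367  0.00555772 -0.10502858]
 [ 0.10492575 -0.01635573 -0.99434555]] [0.07131869 0.51456181 0.85588482] 0.995810546875
0.1 [ 1.44872624e-01  9.89450076e-01 -6.83042767e-04 -4.86195973e-05]
```

View pics/scene0.png

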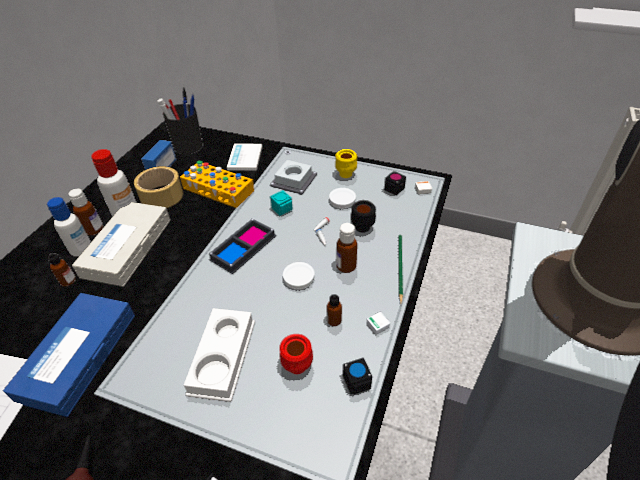

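View pics/top0.png

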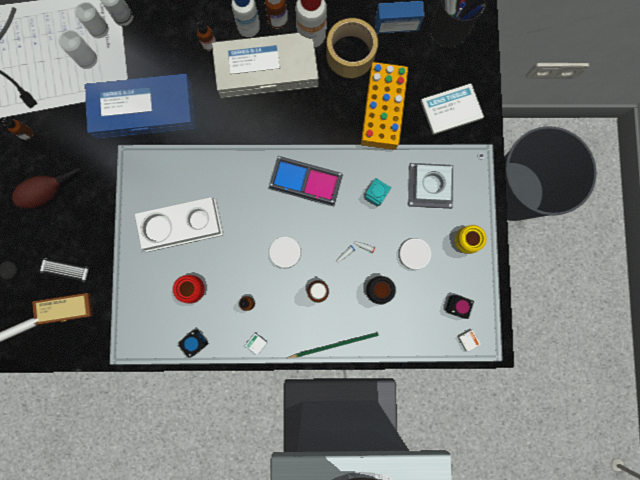

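The top view shows the mat spanning columns 115–500. Look-alike candidates, by top-view pixel:
- **Eyepiece:** black (380,290) is the one I want; red (189,289) and yellow (471,238) are not meant.
- **Magenta cube:** (460,306) is the one I want; turquoise (376,192) is not.
- **Blue cube:** (193,343), with no rival.
- **Oil bottle:** (247,303), black cap on the mat. Other small bottles at (206,35) and (20,130) are off the mat.
- **Stain bottle:** (317,290), white cap on the mat. The one at (277,10) is off the mat.
- **Holders and dishes:** tray (305,180), block (178,224), stand (431,185), dishes (285,252) and (415,253).

Next I'll take an enlarged crop and depth measurements from both views.

```bash
cat > meas.py <<'E'
import numpy as np,cv2
def cloud(s):
    v,u=np.mgrid[0:480,0:640]; z=s["range_z"]
    P=np.stack([(u-s["cx"])/s["fx"]*z,(v-s["cy"])/s["fy"]*z,z],-1)
    W=(P-s["t"])@s["R"]; W[z==0]=np.nan
    return W
def at(s,u,v,h):   # pixel -> world at height h
    d=np.array([(u-s["cx"])/s["fx"],(v-s["cy"])/s["fy"],1])@s["R"]; c=-s["R"].T@s["t"]
    return c+d*(h-c[2])/d[2]
E
python3 - <<'E'
from meas import *
S={n:dict(np.load(n+"0.npz")) for n in("top","scene")}
W={n:cloud(s) for n,s in S.items()}
P=dict(blue=(193,343),mag=(460,306),oil=(247,303),stain=(317,290),eye=(380,290),tray=(305,180),block=(178,224),stand=(431,185),dA=(285,252),dB=(415,253),red=(189,289),yel=(471,238),tq=(376,192))
w=W["top"]; print("mat z", np.nanmedian(w[315:335,320:340,2]), np.nanmedian(w[200:220,240:260,2]))
m=(w[...,2]>.009)&(w[...,0]>.2); m=m.astype(np.uint8)
n,lab=cv2.connectedComponents(m,connectivity=4)
for k,(u,v) in P.items():
    l=lab[v,u] or np.bincount(lab[v-22:v+22,u-22:u+22].ravel())[1:].argmax()+1
    q=w[lab==l]; zt=np.percentile(q[:,2],97); t=q[q[:,2]>zt-.006]
    r=cv2.minAreaRect((t[:,:2]*1000).astype(np.float32)); c,rad=cv2.minEnclosingCircle((t[:,:2]*1000).astype(np.float32))
    ctr=np.array(r[0])/1000
    ws=W["scene"].reshape(-1,3); near=ws[np.hypot(*(ws[:,:2]-ctr).T)<.035]
    print(k,len(q),"ztop %.4f"%zt,"scene z %.4f"%np.nanpercentile(near[:,2],97),"rect",np.round(r[0],1),np.round(r[1],1),round(r[2],1),"circ",np.round(c,1),round(rad,1))
I=S["top"]["image"][:,:,::-1]
cv2.imwrite("pics/crop1.png",cv2.resize(I[145:365,112:312],(727,800*220//220*3//4*1)[:2] if 0 else None,fx=2.7,fy=2.7,interpolation=cv2.INTER_CUBIC))
cv2.imwrite("pics/crop2.png",cv2.resize(I[145:365,300:500],None,fx=2.7,fy=2.7,interpolation=cv2.INTER_CUBIC))
E
```

```text
mat z 0.001989185997001917 0.0021452241561749578
blue 501 ztop 0.0394 scene z 0.0384 rect [350.4 294.4] [33.9 36.7] 39.5 circ [351.1 292.8] 23.0
mag 495 ztop 0.0389 scene z 0.0381 rect [ 411.8 -175.5] [37.6 34.2] 71.2 circ [ 411.  -176.7] 23.1
oil 200 ztop 0.0674 scene z 0.0647 rect [419.8 199.7] [15.1 13.4] 89.6 circ [419.3 199.9] 7.7
stain 389 ztop 0.1022 scene z 0.1008 rect [439.5  75.6] [24.1 22.8] 44.9 circ [439.3  75.3] 12.3
eye 677 ztop 0.0591 scene z 0.0585 rect [441.  -34.8] [46.6 46.1] 89.6 circ [441.2 -34.6] 23.8
tray 863 ztop 0.0227 scene z 0.0211 rect [643.4  96.3] [122.1  60.1] 74.2 circ [644.  96.] 66.9
block 2918 ztop 0.0346 scene z 0.0342 rect [562.3 324.4] [ 65.4 139.1] 12.3 circ [562.4 324.2] 75.6
stand 1236 ztop 0.0325 scene z 0.0317 rect [ 634.2 -135.8] [62.8 63. ] 86.8 circ [ 634.2 -135.4] 43.2
dA 790 ztop 0.0192 scene z 0.0187 rect [511.  133.9] [56.4 54.8] 44.8 circ [511.  133.8] 28.6
dB 795 ztop 0.0197 scene z 0.0186 rect [ 506.5 -101.6] [55.5 55.8] 67.1 circ [ 506.6 -101.5] 28.6
red 741 ztop 0.0596 scene z 0.0587 rect [445.5 298.9] [46.4 46.4] 46.2 circ [445.6 298.9] 23.9
yel 740 ztop 0.0594 scene z 0.0580 rect [ 528.9 -193.6] [45.7 46.2] 1.2 circ [ 529.8 -194.3] 24.0
tq 447 ztop 0.0395 scene z 0.0382 rect [619.1 -34.5] [33.8 34.4] 57.5 circ [619.  -34.8] 22.5
```

View pics/crop1.png

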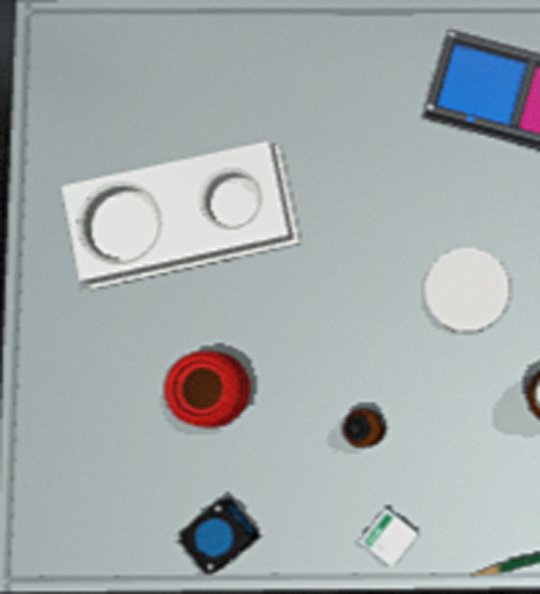

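View pics/crop2.png

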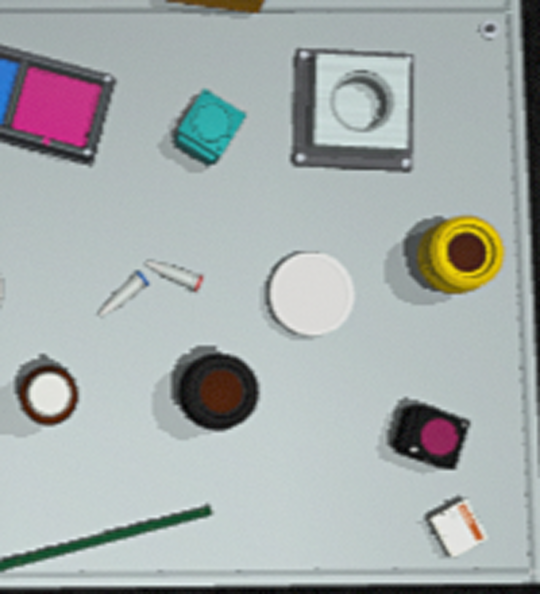

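The crops confirm the choices. Positions are in crop pixels, scale 2.7:
- **Crop 1:** blue cube (219,534) with its plate at upper right, oil bottle (363,427), narrow well (233,199), wide well (120,222).
- **Crop 2:** magenta cube (432,433) with its long side tilted about 18° down to the right, stain bottle (48,393), black eyepiece (219,391), stand hole (361,101).

Before moving I'll cross-check the centres against the scene view and test IK.

```bash
cat > rob.py <<'E'
import numpy as np
from workcell import r,planner,snapshot,workorder,readout
from scipy.spatial.transform import Rotation as Ro
def quat(deg):
    a=np.radians(deg); y=np.array([np.cos(a),np.sin(a),0]); z=np.array([0,0,-1.])
    return Ro.from_matrix(np.stack([np.cross(y,z),y,z],1)).as_quat()
E
python3 - <<'E'
from meas import *; from rob import *
S={n:dict(np.load(n+"0.npz")) for n in("top","scene")}
for k,u,v,h in [("narrow",233,199,.032),("wide",120,222,.032),("oil",359,427,.068),("blue win",212,537,.037)]:
    print(k,np.round(at(S["top"],112+u/2.7,145+v/2.7,h)*1000,1)[:2])
for k,u,v,h in [("hole",361,101,.030),("eye",219,391,.058),("stain",49,393,.1),("mag win",440,437,.037)]:
    print(k,np.round(at(S["top"],300+u/2.7,145+v/2.7,h)*1000,1)[:2])
w=cloud(S["scene"]).reshape(-1,3)
C=dict(blue=(350.4,294.4,37,26),mag=(411.8,-175.5,37,26),oil=(419.6,199.8,68,12),stain=(439.4,75.4,100,18),eye=(441,-34.8,58,32),tray=(643.4,96.3,20,75),block=(562.3,324.4,32,85),stand=(634.2,-135.8,30,50),
 box1=(345,190,10,22),box2=(345,-190,10,22))
for k,(x,y,h,R) in C.items():
    q=w[np.hypot(w[:,0]-x/1e3,w[:,1]-y/1e3)<R/1e3]; zt=np.percentile(q[:,2],97); t=q[q[:,2]>zt-.006][:,:2]*1000
    rc=cv2.minAreaRect(t.astype(np.float32)); print(k,"scene z%.4f"%zt,[np.round(i,1) for i in rc])
for k,x,y,a in [("blue",.350,.294,39.5),("pb",.651,.124,-15.8),("mag",.412,-.1755,-18.8),("pm",.6355,.068,-15.8),("oil",.42,.2,12),("poil",.57,.288,12),("stain",.44,.075,12),("pst",.554,.3605,12),("eye",.441,-.035,0),("peye",.634,-.136,0)]:
    for b in (a,a+180):
        for z in (.03,.22):
            j=planner.solve_ik([x,y,z],quat(b)); print(k,b,z,None if j is None else np.round(j,2))
E
```

```text
narrow [569.  285.3]
wide [554.  358.7]
oil [419.5 196.4]
blue win [350.5 293.4]
hole [ 633.7 -136.6]
eye [440.4 -33.7]
stain [439.   74.1]
mag win [ 410.2 -179.3]
blue scene z0.0388 [array([347.8, 297. ]), array([34.1, 38.7]), np.float64(39.6)]
mag scene z0.0384 [array([ 409.6, -172.1]), array([42. , 34.4]), np.float64(66.5)]
oil scene z0.0680 [array([417.1, 202.6]), array([14.2, 14.6]), np.float64(19.6)]
stain scene z0.1015 [array([437.1,  78.1]), array([22.4, 24.7]), np.float64(18.8)]
eye scene z0.0585 [array([439.8, -30.8]), array([44. , 47.6]), np.float64(65.1)]
tray scene z0.0210 [array([641.,  99.]), array([122.8,  61.4]), np.float64(74.2)]
block scene z0.0337 [array([560.1, 326.3]), array([ 65.4, 139.7]), np.float64(12.2)]
stand scene z0.0315 [array([ 632.7, -133.2]), array([65.3, 64.1]), np.float64(87.2)]
box1 scene z0.0183 [array([345.9, 187.2]), array([28.6, 29. ]), np.float64(52.0)]
box2 scene z0.0179 [array([ 349.3, -192.7]), array([30.4, 32.5]), np.float64(28.1)]
blue 39.5 0.03 [-0.96  0.42  0.19  2.18 -0.14  0.56  0.02]
blue 39.5 0.22 [-1.02  0.12  0.24  2.   -0.03  1.
[... 1497 characters left out ...]
.96  0.33  1.1   2.75]
pst 12 0.03 [-0.83  0.68  0.27  1.68 -0.23  0.81 -0.25]
pst 12 0.22 [-0.88  0.49  0.34  1.52 -0.17  1.16 -0.3 ]
pst 192 0.03 [-0.43  0.7  -0.32  1.64  0.27  0.84  2.49]
pst 192 0.22 [-0.48  0.49 -0.25  1.49  0.13  1.18  2.6 ]
eye 0 0.03 [-0.63  0.5   0.75  2.24 -0.6   0.61  0.58]
eye 0 0.22 [-0.77  0.1   0.81  2.06 -0.08  1.02  0.08]
eye 180 0.03 [-0.81  0.63  1.04  2.25 -0.86  0.74 -2.3 ]
eye 180 0.22 [ 1.01  0.3  -1.22  1.97  0.32  1.09  2.8 ]
peye 0 0.03 [-0.3   0.75  0.65  1.73 -0.57  0.86  0.61]
peye 0 0.22 [-0.47  0.6   0.96  1.58 -0.52  1.23  0.58]
peye 180 0.03 [-0.5   0.92  1.03  1.74 -0.92  1.04 -2.27]
peye 180 0.22 [-0.59  0.76  1.25  1.59 -0.74  1.34 -2.38]
```

```bash
cat >> rob.py <<'E'
def pick(x,y,deg,h,N=25,hi=.2):
    q=quat(deg); r.gripper_open() if readout.current_opening()<.95 else None
    r.goto([x,y,hi],q); r.movel([x,y,.06+h],v=.25); r.movel([x,y,.002+h],v=.08)
    r.close_gripper(N); g=readout.current_opening()*88; f=readout.current_finger_force()
    r.movel([x,y,.06],v=.08) if h<.04 else None
    r.movel([x,y,hi],v=.25)
    print("pick t%.1f width %.1f force %s after lift width %.1f"%(readout.current_time_s(),g,f,readout.current_opening()*88), np.round(readout.current_wrist_force(),1))
def place(x,y,deg,h,floor,hi=.2):
    z=.002+floor+h
    r.goto([x,y,hi],quat(deg)); r.movel([x,y,z+.03],v=.2); r.movel([x,y,z+.001],v=.06)
    print("down force",np.round(readout.current_wrist_force(),1),np.round(readout.current_position(),4)); 
    r.gripper_open(); r.movel([x,y,z+.05],v=.1); r.movel([x,y,hi],v=.25)
    print("placed t%.1f"%readout.current_time_s())
def tray(s):
    a=np.radians(74.2); return .6423+s*np.cos(a),.0976+s*np.sin(a)
E
python3 - <<'E'
from rob import *; import cv2
pick(.3491,.2957,39.5,.017)
place(*tray(.029),-15.8,.017,.0045)
s=snapshot("top"); cv2.imwrite("pics/a1.png",cv2.resize(s["image"][130:370,110:500,::-1],None,fx=2,fy=2))
E
```

```text
pick t5.2 width 33.8 force 25.000132620334625 after lift width 33.8 [-0.3  0.4 -1.4]
down force [ 0.5  0.7 -0.8] [0.65   0.1254 0.0239]
placed t10.2
```

View pics/a1.png

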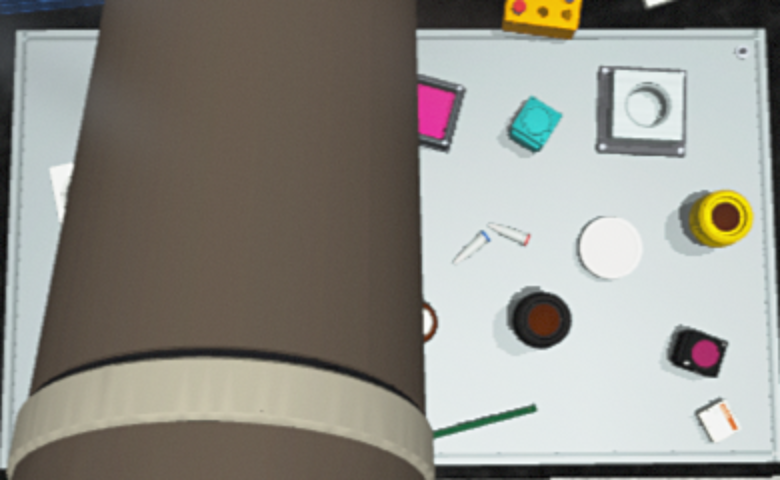

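The arm covers the tray, about (100–420, 0–480) in this crop; the magenta cube at (698,352), stand and dish_b are untouched. I'll check the tray from the next pose that leaves it visible.

Run:
```python
from rob import *; import cv2
pick(.4108,-.1742,-18.8,.017)
A=snapshot("scene")["image"]; B=snapshot("top")["image"]
cv2.imwrite("pics/a2.png",np.hstack([cv2.resize(A[140:300,180:440,::-1],(400,246)),cv2.resize(B[130:280,180:424,::-1],(400,246))]))
place(*tray(-.029),-15.8,.017,.0045)
```

```text
pick t15.5 width 33.9 force 24.87426906824112 after lift width 33.8 [-0.3 -0.1 -0.6]
down force [-0.4  0.3 -0.1] [0.6342 0.0696 0.0239]
placed t20.6
```

View pics/a2.png

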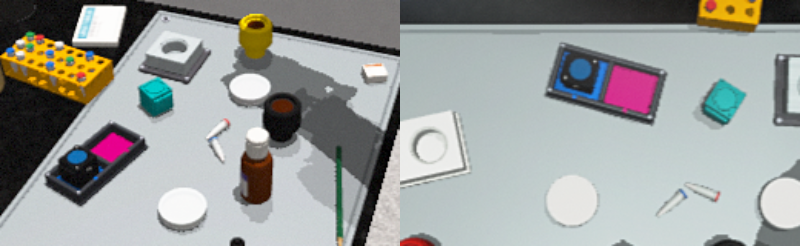

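The blue cube sits square and centred in the blue pocket (right half, 580,72); the dishes and turquoise cube are unmoved. Now the bottles.

Run:
```python
from rob import *; import cv2
pick(.4184,.2011,12.25,.027,15,.2)
place(.5688,.2885,12.25,.027,.008,.2)
pick(.4383,.0768,12.25,.034,25,.22)
A=snapshot("scene")["image"]; B=snapshot("top")["image"]
cv2.imwrite("pics/a3.png",np.hstack([cv2.resize(A[190:410,150:400,::-1],(400,352)),cv2.resize(B[130:350,112:362,::-1],(400,352))]))
```

```text
pick t25.3 width 24.3 force 14.982857253162365 after lift width 24.7 [ 0.4 -1.   0.3]
down force [ 0.5 -0.7 -0.9] [0.5686 0.2883 0.0374]
placed t29.8
pick t34.4 width 37.2 force 24.970325909089297 after lift width 37.5 [-0.2  0.5 -0.6]
```

View pics/a3.png

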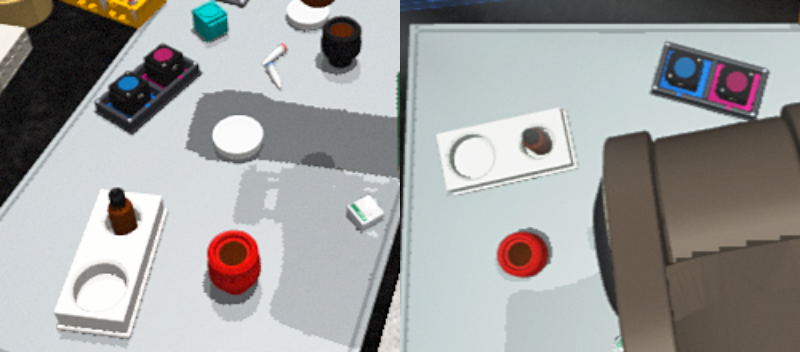

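Both cubes sit square in their own pockets (left half: blue 130,90 and magenta 163,62), and the oil bottle stands upright in the narrow well (122,215). The stain bottle is held at about 37.5 mm. Next come the stain bottle and the eyepiece.

Run:
```python
from rob import *; import cv2
place(.5533,.361,12.25,.034,.008,.22)
pick(.4401,-.0333,0,.022,35,.2)
A=snapshot("scene")["image"]; B=snapshot("top")["image"]
place(.6332,-.1349,0,.022,.012,.2)
q=readout.current_qpos(); r.goto([.38,.0,.25],quat(0))
C=snapshot("scene")["image"]; D=snapshot("top")["image"]
f=lambda I,a:cv2.resize(I[a[0]:a[1],a[2]:a[3],::-1],(400,300))
cv2.imwrite("pics/a4.png",np.vstack([np.hstack([f(A,(270,420,160,360)),f(B,(180,270,120,240))]),np.hstack([f(C,(140,290,200,400)),f(D,(145,280,330,510))])]))
print(readout.current_time_s())
```

```text
down force [ 0.3  0.1 -0.4] [0.5531 0.3608 0.0444]
placed t39.4
pick t44.4 width 47.7 force 35.00036359531805 after lift width 48.0 [-0.3  0.7 -1.1]
down force [-0.4  0.4 -0.4] [ 0.6331 -0.1351  0.0368]
placed t48.9
50.1167
```

View pics/a4.png

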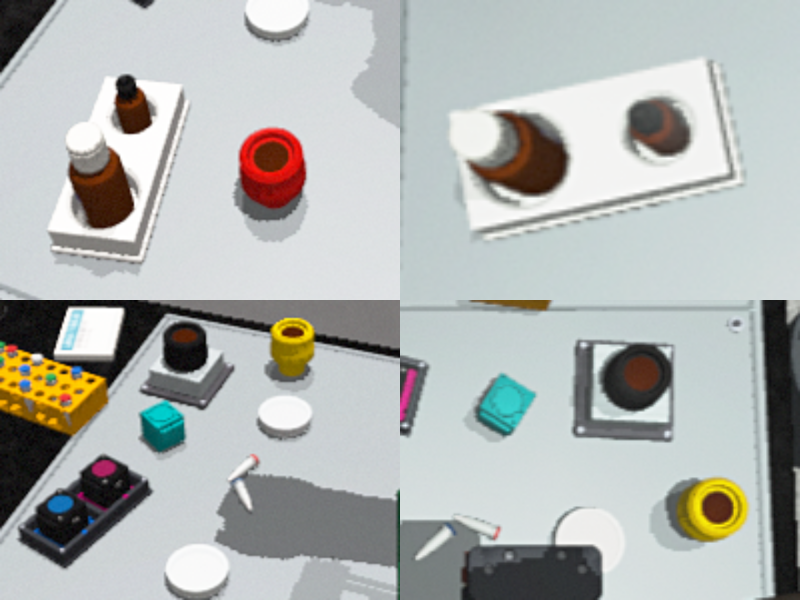

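Both bottles stand in their wells, and the eyepiece is in the stand with the dishes in place. I'll check seating depth and tilt from the depth images before handing in.

Run:
```python
from meas import *; from rob import *
bx,mx=tray(.029),tray(-.029)
C=dict(blue=(*bx,.0415),mag=(*mx,.0415),oil=(.5688,.2885,.076),stain=(.5533,.361,.108),eye=(.6332,-.1349,.070),dA=(.510,.135,.016),dB=(.5055,-.1003,.016))
for n in("scene","top"):
    w=cloud(snapshot(n)).reshape(-1,3)
    for k,(x,y,h) in C.items():
        q=w[np.hypot(w[:,0]-x,w[:,1]-y)<.032]
        if len(q)<20: continue
        zt=np.percentile(q[:,2],98); t=q[q[:,2]>zt-.006]
        A=np.c_[t[:,:2]-t[:,:2].mean(0),np.ones(len(t))]; s=np.linalg.lstsq(A,t[:,2],rcond=None)[0]
        rc=cv2.minAreaRect((t[:,:2]*1e3).astype(np.float32)); print(n,k,"z %.4f exp %.4f"%(zt,h),"tilt deg",np.round(np.degrees(s[:2]),1),"c",np.round(rc[0],1),"exp",np.round([x*1e3,y*1e3],1))
```

```text
scene blue z 0.0429 exp 0.0415 tilt deg [ 0.7 -2.8] c [649.1 127.9] exp [650.2 125.5]
scene mag z 0.0429 exp 0.0415 tilt deg [ 0.7 -2.1] c [632.7  70.4] exp [634.4  69.7]
scene oil z 0.0741 exp 0.0760 tilt deg [ 3.2 -7.8] c [567.7 290.6] exp [568.8 288.5]
scene stain z 0.1096 exp 0.1080 tilt deg [ 2.9 -3.2] c [551.9 361.8] exp [553.3 361. ]
scene eye z 0.0690 exp 0.0700 tilt deg [ 1.3 -1.3] c [ 631.3 -131.2] exp [ 633.2 -134.9]
scene dA z 0.0188 exp 0.0160 tilt deg [-0.1 -0.5] c [509.  136.5] exp [510. 135.]
scene dB z 0.0192 exp 0.0160 tilt deg [0.7 0.1] c [504.4 -97.5] exp [ 505.5 -100.3]
top blue z 0.0434 exp 0.0415 tilt deg [ 0.4 -1. ] c [651.6 124.8] exp [650.2 125.5]
top mag z 0.0437 exp 0.0415 tilt deg [ 0.3 -0.2] c [635.   66.9] exp [634.4  69.7]
top oil z 0.0733 exp 0.0760 tilt deg [1.9 5.8] c [570.4 286.9] exp [568.8 288.5]
top stain z 0.1093 exp 0.1080 tilt deg [0.  2.9] c [554.5 358.9] exp [553.3 361. ]
top eye z 0.0695 exp 0.0700 tilt deg [ 0.7 -0.6] c [ 634.  -135.7] exp [ 633.2 -134.9]
top dA z 0.0195 exp 0.0160 tilt deg [-0.1 -0.1] c [510.8 133.8] exp [510. 135.]
top dB z 0.0194 exp 0.0160 tilt deg [0.  0.1] c [ 511.9 -105.1] exp [ 505.5 -100.3]
```

Every height is within 3 mm of fully seated. The small tilts change sign between cameras or come from edge noise, and the dishes have not moved (dish_b is partly hidden by the hand in the top view). Handing in.

```bash
python3 -c "
from rob import *
print(workorder.sign_off(), readout.current_time_s())"
```

```text
the job is handed in; nothing more can be done
the job is handed in; nothing more can be done
```

All five accessories are in their holders, upright and fully down by the camera checks; both dishes are undisturbed, and the job was handed in at about 50 s of the 115 s allowed.

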